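# Lay the coffee-roasting tray at the hearth

### The arm

A 6-joint arm with a two-finger parallel gripper is mounted at the origin on the work surface. World frame = base frame: x ahead of the robot, y to its left, z up, the work surface at z = 0. Lengths are in m, angles in rad, forces in N, time in s.
With the tool pointing down it reaches from about 0.325 to 0.775 m from the base axis. Payload 9.3 kg.
Tool frame: the origin (TCP) lies between the finger pads; the fingertips stand 8 mm ahead of it and the grasp point (between the pads) lies 11 mm behind it; z points along the fingers, y is the line along which they close (so a half turn about z gives the same grasp; the last joint's range is limited). The gripper opens to 85 mm and grips with 20 to 120 N. Pads are 22 mm wide; open, the fingers measure 114 mm over their backs; the gripper's body (76 mm by 85 mm) begins 54 mm behind the grasp point. The pads swing forward as they close: fully open they stand 13 mm farther back than shut.
Start: joints at [-1.384, 0.259, 0.021, 1.334, 0, 1.418], TCP at [0.183, -0.519, 0.239] pointing down, gripper open.
Joint ranges: [-3.04, 3.04], [-0.91, 1.82], [-1.04, 1.36], [-1.92, 1.95], [-1.52, 1.45], [-3.14, 3.14]. Speed limits (rad/s): [2.22, 2.22, 2.79, 3.14, 3.14, 3.14].

### API

Orientations are given as a rotation vector (axis times angle).
In Python, from rig import arm, optics gives the robot as it stands.
- The arm moves only by the shell command python3 -m handwheel 'ROWS' [OPENING] [FORCE]. ROWS is JSON, a list of rows, each an object with "xyz": the shift along the tool's x, y, z as a fraction of full scale, a list of three; "spin": the turn about the tool's z as a fraction of full scale. In form: [{"xyz": [tx, ty, tz], "spin": spin}, ...]. A call has 1 to 8 rows; each row is the pose to reach, as a shift and turn from the pose commanded when the call began, along the tool's axes at that moment; what a row does not reach only later rows make up. Full scale, the value 1, is 100 mm for a shift and pi/4 rad for a turn. A row lasts 1/12 s, in which the tool goes at most 41.7 mm and 7.16 degrees, less where a joint would pass 70% of its speed; a pose out of reach is approached as far as the arm can. A call with a number of a shift or a turn outside -1 to 1 is refused whole. A call with a gripper value outside its range is refused whole. OPENING is the gripper command: -1 is fully open, 1 is shut, values between are in proportion, set as the call begins (- or left out, the last holds). The fingers move at their own pace and stop on an object; FORCE is the grip in N (left out, the last holds). Time passes only in rows, so rows that repeat a pose let the fingers close. It gives the time, the measured TCP pose, the force, the opening and the grip force at its end, in the units of the state.
- arm.get_obs(): the state, without advancing time (a new reading comes with each control period).
- optics.capture(name): name is "side" or "top"; returns the picture (420x560x3 uint8, red, green, blue); there is no depth.
- optics.camera_params(name): a dict with "vfov" (degrees; the focal length in pixels is half the picture's height over the tangent of half this angle, whatever the lens; pixels are square), "cx", "cy" (the principal point, pixels), "R" (3x3) and "t" (3): a world point X has camera coordinates R X + t. Camera axes: x right, y down, z forward; pixel columns grow to the right and rows downward; lengths in m; the calibration is good to about 2 mm. A picture is of the moment at which its call begins. camera_params takes no time and is no camera call.
- arm.hand_in(): hands the job in; it is judged then, once.
The state is a dict: "t": time; "q": joint angles; "joint_vel": joint speeds; "joint_efforts": joint torques, N m; "tcp_pos": TCP position; "ee_rot": TCP orientation; "ft_force": force on the tool from outside, world axes, zero at the start; "ft_torque": the same for the moment, N m; "width": finger opening in m; "grasp_force": force on a finger pad.
Only numpy, scipy, OpenCV 4.12 (cv2) and the standard library are available. Lean on these libraries where they do the work, as an engineer would, in place of code of your own. Each camera call takes 0.05 s, during which the arm holds its last target. There are 200 camera calls.

### The job

Lay the steel tray that is pulled out of the brazier stand for the coffee roast: set the roasting bowl inside the straw ring, the ash pan in the white enamel plate, the incense holder in the clay saucer, and lay the wooden scraper lengthwise in its green rest, either way round. Each must sit flat on the floor of its own holder, inside the rim, and be let go. Set the things down gently, never tip the bowl, pan or incense holder over, and leave the coffee pot and the cup where they stand.

Things in the scene. Friction and masses are not known exactly. Their poses are not given: they have to be found in the camera images.
- roasting_bowl: Dark round ceramic roasting bowl, loose, about 0.3 kg, standing upright and empty on the hearth. Height 58 mm; foot 76 mm across, flaring to a vertical upper wall 112 mm across outside (96 mm inside) from 26 mm up to the rim; the wall is 8 mm thick, inner floor 8 mm up. Pinch the rim from above with one finger inside. Origin: centre of the underside, z up; its yaw does not matter.
- ash_pan: Red round plastic ash pan, loose, about 0.12 kg, standing upright and empty on the hearth. 36 mm high, 100 mm across at the foot and 102 mm at the rim; wall 8 mm thick, inner floor 5 mm up. Pinch the rim from above with one finger inside. Origin: centre of the underside, z up; its yaw does not matter.
- incense_holder: Small brass-toned incense holder, loose, about 0.15 kg, shaped like a goblet 56 mm high: round foot 48 mm across, thin stem, round cup 42 mm across with upright sides from 36 to 56 mm above the foot's underside (closed on top, dark inside colour). Grip across the cup. Origin: centre of the underside, z up; its yaw does not matter.
- scraper: Pale wooden scraper, loose, about 50 g, lying flat on the hearth, 150 mm long: handle 16 mm wide and 18 mm thick from x = -75 to +31 mm, then a blade 28 mm wide and 12 mm thick from x = +25 to +75 mm. Origin: on the underside, middle of its length and width; x runs along it towards the blade, z up. Balances within 10 mm of the origin.
- straw_ring: Holder for the roasting bowl: fixed round coiled-straw mat with a raised ring, straw-brown, 118 mm across and 15 mm high; the flat floor inside the ring is 98 mm across and lies 5 mm above its underside. All holders stand in a row on the fixed tray (rim up to 27 mm high); the iron stand, 160 mm high, begins 110 mm beyond. Origin: centre of its underside, z up.
- enamel_plate: Holder for the ash pan: fixed round white enamel plate with a blue rolled edge, 130 mm across, upright rim 13 mm high and 4 mm thick; the flat floor inside is 122 mm across and lies 4 mm above its underside. Stands on the tray. Origin: centre of its underside, z up.
- clay_saucer: Holder for the incense holder: fixed small round terracotta saucer, 80 mm across and 14 mm high; the flat floor inside its rim is 70 mm across and lies 5 mm above its underside. Stands on the tray. Origin: centre of its underside, z up.
- scraper_rest: Holder for the scraper: fixed green oblong metal rest, 176 by 56 mm; floor 4 mm above its underside, inside 168 by 48 mm; end walls and corner side walls reach 14 mm above its underside, and the side walls are cut away over the middle 96 mm for the fingers. Stands on the tray. Origin: centre of its underside; x runs along its length, z up. The scraper may lie in it either way round.
- coffee_pot: Bystander: black round-bellied clay coffee pot with narrow neck, handle and spout, 220 mm high, belly 124 mm across, about 0.9 kg, loose, standing to the left of the work. Origin: centre of its underside.
- cup: Bystander: small white handleless coffee cup, 50 mm high and 64 mm across the mouth, loose, standing to the right of the work. Origin: centre of its underside.

How it is judged:
At the end, for the whole second after the job is handed in: Bowl in straw ring, pan in enamel plate, incense holder in saucer: each within 12.5 mm of centre, on the floor within 3 mm, upright within 0.08 rad. Scraper flat on its rest's floor, within 12.5 mm along, 15 across and 0.2 rad, either way round. All at rest (horizontal distance between roasting_bowl and straw_ring below 0.0125 m and z of roasting_bowl in the frame of straw_ring between 0.002 and 0.008 m and angle between each of roasting_bowl, ash_pan, incense_holder, scraper's own z axis and vertical below 0.08 rad and linear speed of each of roasting_bowl, ash_pan, incense_holder, scraper below 0.02 m/s and angular speed of each of roasting_bowl, ash_pan, incense_holder, scraper below 0.2 rad/s and horizontal distance between ash_pan and enamel_plate below 0.0125 m and z of ash_pan in the frame of enamel_plate between 0.001 and 0.007 m and horizontal distance between incense_holder and clay_saucer below 0.0125 m and z of incense_holder in the frame of clay_saucer between 0.002 and 0.008 m and x of scraper in the frame of scraper_rest between -0.0125 and 0.0125 m and y of scraper in the frame of scraper_rest between -0.015 and 0.015 m and z of scraper in the frame of scraper_rest between 0.001 and 0.007 m and angle between the x axis of scraper and the x axis of scraper_rest, either way round below 0.2 rad); the robot touches nothing.
It fails at once if the coffee pot or the cup is shifted by more than 20 mm or tipped (distance of any of coffee_pot, cup from where it was at the start of the episode above 0.02 m or angle between any of coffee_pot, cup's own z axis and vertical above 0.25 rad).
It fails at once if the bowl, the ash pan or the incense holder is tipped beyond 45 degrees (angle between any of roasting_bowl, ash_pan, incense_holder's own z axis and vertical above 0.785 rad).
It fails at once if one of the four things is dropped or banged down into its holder (still moving faster than 0.5 m/s within 20 mm of the holder's floor) ((horizontal distance between roasting_bowl and straw_ring below 0.06 m and z of roasting_bowl in the frame of straw_ring below 0.025 m and linear speed of roasting_bowl above 0.5 m/s) or (horizontal distance between ash_pan and enamel_plate below 0.06 m and z of ash_pan in the frame of enamel_plate below 0.025 m and linear speed of ash_pan above 0.5 m/s) or (horizontal distance between incense_holder and clay_saucer below 0.06 m and z of incense_holder in the frame of clay_saucer below 0.025 m and linear speed of incense_holder above 0.5 m/s) or (horizontal distance between scraper and scraper_rest below 0.06 m and z of scraper in the frame of scraper_rest below 0.025 m and linear speed of scraper above 0.5 m/s)).
It also fails if it takes over 104 s, if anything falls off the work surface, if the arm or the gripper's body presses on something with over 40 N, if the wrist force passes 120 N, or if a joint passes its speed limit or range.

## Working session

There is one attempt and no reset: what is moved stays moved. The work goes in short steps, Python scripts to look and compute and a shell command to move; the robot and the scene stay as the last step left them, time stands still between calls to the robot, and variables do not carry over. Pictures are saved under pics/ and viewed, at most 16 in all, crops included, and the job is handed in when it is done.

```bash
mkdir -p pics; ls; python3 - <<'E'
from rig import arm, optics
import cv2, numpy as np
for n in("top","side"):
    im=optics.capture(n); cv2.imwrite(f"pics/{n}0.png",im[:,:,::-1])
    p=optics.camera_params(n); print(n,p)
o=arm.get_obs(); print(o)
E
```

```text
pics
top {'vfov': 47.08843825418884, 'cx': 277.6919099435708, 'cy': 201.97281334556027, 'R': array([[-0.00429737, -0.99997841,  0.0049713 ],
       [-0.99808186,  0.00398208, -0.06177987],
       [ 0.06175874, -0.00522726, -0.99807742]]), 't': array([0.02635414, 0.52409192, 1.46145927])}
side {'vfov': 50.59271590951713, 'cx': 284.13683041260043, 'cy': 209.24017450351, 'R': array([[-0.97264389, -0.2317756 , -0.01561853],
       [-0.16525071,  0.73759174, -0.65471416],
       [ 0.16326686, -0.63422275, -0.75571518]]), 't': array([0.51632753, 0.0774351 , 1.48588156])}
{'t': 0.1, 'q': array([-1.38360535e+00,  2.59129984e-01,  2.08257460e-02,  1.33369164e+00,
       -2.14380882e-05,  1.41817540e+00]), 'joint_vel': array([-0.00115165, -0.00191596,  0.00355686,  0.00029652, -0.0013706 ,
       -0.00148224]), 'joint_efforts': array([ 6.34480210e-03, -5.56693661e+01,  3.45069051e+01,  1.16817545e-02,
       -1.08769580e-04,  1.55706590e-05]), 'tcp_pos': array([ 0.18325299, -0.51831291,  0.23872514]), 'ee_rot': array([-3.09517410e+00, -5.31008092e-01,  6.62123027e-05]), 'ft_force': array([-0.70011844,  0.31474672,  0.025661  ]), 'ft_torque': array([-0.05331251,  0.01020801,  0.00935584]), 'grasp_force': 0.0, 'width': 0.0856080997809335}
```

View pics/top0.png

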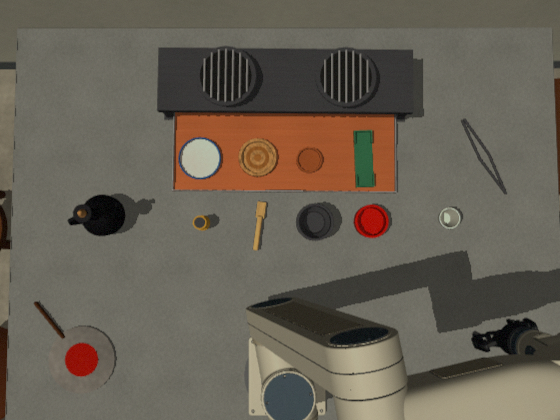

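View pics/side0.png

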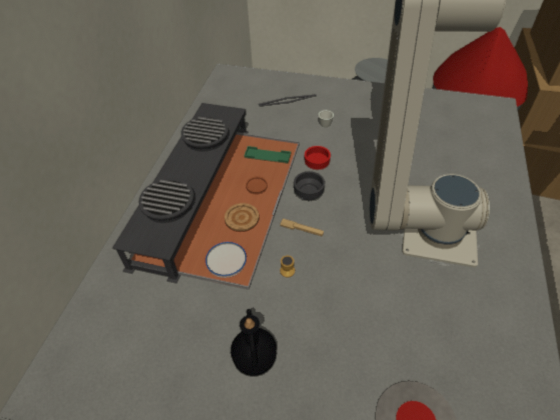

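Top view: pan (372,221), bowl (315,221), scraper (260,225) and incense holder (201,222). The holders are plate (201,158), ring (258,157), saucer (310,160) and rest (365,158). Next I'll enlarge both.

```bash
python3 - <<'E'
import cv2
a=cv2.imread("pics/top0.png")[105:265,165:400]; cv2.imwrite("pics/topc.png",cv2.resize(a,None,fx=3.4,fy=3.4,interpolation=cv2.INTER_CUBIC))
a=cv2.imread("pics/side0.png")[130:290,180:345]; cv2.imwrite("pics/sidec.png",cv2.resize(a,None,fx=3.7,fy=3.7,interpolation=cv2.INTER_CUBIC))
E
```

```text
(no output)
```

View pics/topc.png

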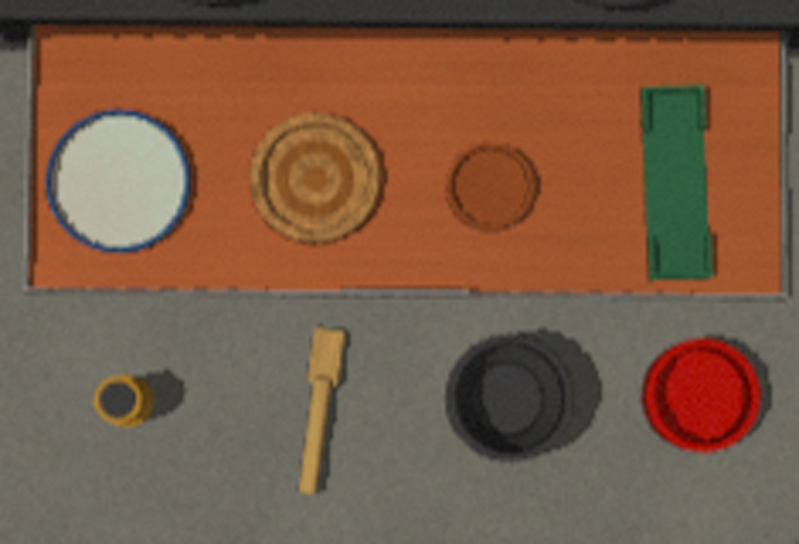

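View pics/sidec.png

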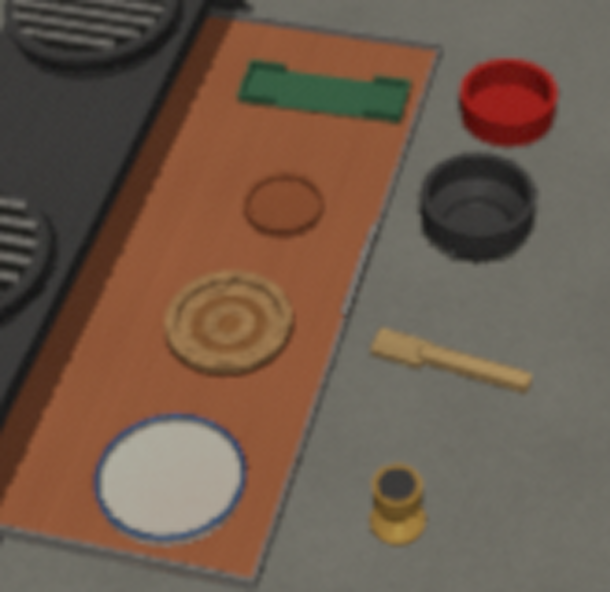

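```bash
cat > h.py <<'E'
import numpy as np, cv2
from rig import arm, optics
P={n:optics.camera_params(n) for n in("top","side")}
def ray(n,u,v):
    p=P[n]; f=210/np.tan(np.radians(p["vfov"]/2))
    d=p["R"].T@np.array([(u-p["cx"])/f,(v-p["cy"])/f,1]); return -p["R"].T@p["t"],d
def at(n,u,v,z):
    c,d=ray(n,u,v); return (c+d*(z-c[2])/d[2])[:2]
def proj(n,X):
    p=P[n]; f=210/np.tan(np.radians(p["vfov"]/2)); c=p["R"]@np.array(X)+p["t"]
    return np.array([p["cx"]+f*c[0]/c[2],p["cy"]+f*c[1]/c[2]])
def tri(a,b):
    (c1,d1),(c2,d2)=ray("top",*a),ray("side",*b)
    s=np.linalg.lstsq(np.c_[d1,-d2],c2-c1,rcond=None)[0]
    x,y=c1+s[0]*d1,c2+s[1]*d2; return (x+y)/2,np.linalg.norm(x-y)
E
python3 - <<'E'
from h import *
np.set_printoptions(precision=4,suppress=True)
T=lambda x,y:(165+(x+.5)/3.4-.5,105+(y+.5)/3.4-.5)
S=lambda x,y:(180+(x+.5)/3.7-.5,130+(y+.5)/3.7-.5)
for n,a,b in[("plate rim",(119,180.5),(170.5,477.5)),("ring disc",(315,179),(229,323)),("saucer",(493.5,187.5),(283.5,205)),("incense top",(119,400),(398,484)),("tray cornerR",(787,296),(440,49)),("trayL",(27,290),(256,580))]:
    print(n,*tri(T(*a),S(*b)))
for z in(0,.005,.012):
  print(z)
  for n,a,h in[("plate",(119,180.5),z+.013),("ring",(317.5,177),z+.015),("saucer",(493.5,187.5),z+.014),("rest",(678,182.5),z+.014),("rest+",(674,87),z+.014),("rest-",(682,278),z+.014)]: print(n,at("top",*T(*a),h))
for n,a,h in[("inc",(119,400),.056),("bl tip",(332,329),.012),("hdl",(310,492),.018),("bowl",(509,397),.058),("pan",(701.5,394.5),.036)]: print(n,at("top",*T(*a),h))
for n,a,h in[("inc",(398,484),.056),("bl tip",(377,343),.012),("hdl",(529,382),.018),("bowl",(478,199),.058),("pan",(508.5,94),.036)]: print(n,at("side",*S(*a),h))
print("plate diam",at("top",*T(47,180),.013)-at("top",*T(191,180),.013))
E
```

```text
plate rim [0.6612 0.2648 0.0087] 0.0033619125983556626
ring disc [0.6625 0.0865 0.0082] 0.0024220989809262974
saucer [ 0.6554 -0.0764  0.0032] 0.0013019195440806268
incense top [0.4607 0.2569 0.0525] 0.003041857049211952
tray cornerR [ 0.5544 -0.3442  0.0001] 0.0026595872513572533
trayL [0.5607 0.3471 0.0103] 0.0047207905220197095
0
plate [0.6622 0.2645]
ring [0.6644 0.0842]
saucer [ 0.6544 -0.0755]
rest [ 0.6584 -0.2433]
rest+ [ 0.7462 -0.241 ]
rest- [ 0.5713 -0.2456]
0.005
plate [0.6614 0.2638]
ring [0.6637 0.0841]
saucer [ 0.6537 -0.0752]
rest [ 0.6577 -0.2424]
rest+ [ 0.7451 -0.2401]
rest- [ 0.5708 -0.2447]
0.012
plate [0.6603 0.2626]
ring [0.6626 0.0838]
saucer [ 0.6526 -0.0747]
rest [ 0.6566 -0.2411]
rest+ [ 0.7437 -0.2388]
rest- [ 0.5701 -0.2434]
inc [0.4621 0.2567]
bl tip [0.5264 0.0715]
hdl [0.3799 0.0914]
bowl [ 0.4633 -0.0843]
pan [ 0.4652 -0.2572]
inc [0.4586 0.259 ]
bl tip [0.5201 0.0825]
hdl [0.3757 0.1011]
bowl [ 0.4582 -0.074 ]
pan [ 0.4608 -0.2496]
plate diam [0.0005 0.1307]
```

```bash
cat >> h.py <<'E'
def overlay(fn,n,im,box,s,shapes):
    x0,y0,x1,y1=box; a=cv2.resize(im[y0:y1,x0:x1,::-1],None,fx=s,fy=s,interpolation=cv2.INTER_CUBIC)
    for pts in shapes:
        q=np.array([(proj(n,p)-(x0,y0)+.5)*s-.5 for p in pts]); cv2.polylines(a,[np.round(q).astype(np.int32)],False,(255,255,0),1)
    cv2.imwrite(fn,a)
t=np.linspace(0,2*np.pi,60)
def circ(x,y,z,d): return np.c_[x+d/2*np.cos(t),y+d/2*np.sin(t),0*t+z]
def rect(x,y,z,yaw,x0,x1,w):
    p=np.array([(x0,-w),(x1,-w),(x1,w),(x0,w),(x0,-w)])*[1,.5]; c,s=np.cos(yaw),np.sin(yaw)
    return np.c_[p@np.array([[c,s],[-s,c]])+[x,y],np.full(5,z)]
E
cat > o.py <<'E'
from h import *
z=.003
yaw=np.arctan2(.0715-.0914,.5264-.3799)
sh=[circ(.6617,.2641,z+.013,.13),circ(.664,.0842,z+.015,.118),circ(.654,-.0754,z+.014,.08),rect(.6579,-.2428,z+.014,.0262,-.088,.088,.056),
 circ(.4621,.2567,.056,.042),circ(.4621,.2567,0,.048),circ(.4633,-.0843,.058,.112),circ(.4633,-.0843,0,.076),circ(.4652,-.2572,.036,.102),circ(.4652,-.2572,0,.1),
 rect(.4532,.0815,.012,yaw,.025,.075,.028),rect(.4532,.0815,.018,yaw,-.075,.031,.016)]
for n,b,s in(("top",(165,130,400,265),3.4),("side",(180,130,345,290),3.7)):
    overlay(f"pics/o_{n}.png",n,cv2.imread(f"pics/{n}0.png")[:,:,::-1],b,s,sh)
E
python3 o.py; python3 -c "
import cv2,numpy as np
a=cv2.imread('pics/o_side.png');print(a.shape)"
```

```text
(592, 610, 3)
```

View pics/o_side.png

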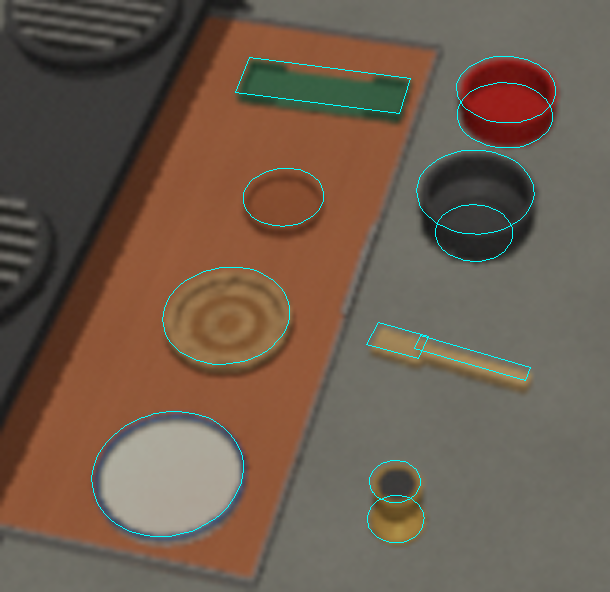

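View pics/o_top.png

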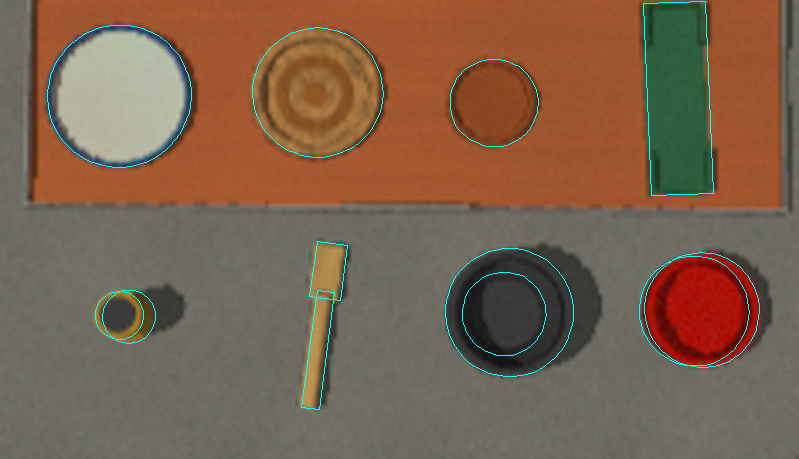

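The overlays agree with the top view to about 1 mm. The side view is offset by a consistent 3 mm or so, which is calibration, and the tray floor is at z≈3 mm. I'll start with the ash pan and turn the tool to yaw 90° on the way.

```bash
cat > st.py <<'E'
import sys; from h import *
from scipy.spatial.transform import Rotation as Rn
o=arm.get_obs(); M=Rn.from_rotvec(o["ee_rot"]).as_matrix(); np.set_printoptions(precision=4,suppress=True)
print(o["t"],o["tcp_pos"],"psi",round(np.arctan2(M[1,0],M[0,0]),4),"tilt",round(float(np.arccos(-M[2,2])),4),"F",o["ft_force"],"w",o["width"],"g",o["grasp_force"],"q",o["q"])
if len(sys.argv)>1:
    g=np.array(eval(sys.argv[1])); print("units",M.T@(g-o["tcp_pos"])/.1)
E
python3 -m handwheel '[{"xyz":[0.3,-0.12,0],"spin":-0.15},{"xyz":[0.5,-0.24,0],"spin":-0.3},{"xyz":[0.7,-0.34,0],"spin":-0.45},{"xyz":[0.9,-0.43,0],"spin":-0.6},{"xyz":[1,-0.48,0],"spin":-0.75},{"xyz":[1,-0.48,0],"spin":-0.9},{"xyz":[1,-0.48,0],"spin":-1},{"xyz":[1,-0.48,0],"spin":-1}]' 0 60
python3 -m handwheel '[{"xyz":[0.3,0.1,0],"spin":-0.15},{"xyz":[0.6,0.2,0],"spin":-0.3},{"xyz":[0.8,0.28,0],"spin":-0.45},{"xyz":[1,0.35,0],"spin":-0.567},{"xyz":[1,0.35,0],"spin":-0.567}]'
python3 st.py "(.417,-.2555,.1)"
```

```text
t: 0.77
tcp_pos: [0.2618, -0.4396, 0.2391]
ee_rot: [-2.654, -1.681, -0.0]
ft_force: [-0.1, 0.2, 0.6]
width: 0.0428
grasp_force: 0.0
t: 1.18
tcp_pos: [0.3379, -0.3627, 0.2392]
ee_rot: [-2.217, -2.226, -0.002]
ft_force: [-0.4, -0.4, 0.3]
width: 0.0428
grasp_force: 0.0
1.1833 [ 0.3379 -0.3627  0.2392] psi 1.575 tilt 0.0011 F [-0.4127 -0.397   0.3013] w 0.04275962790085126 g 0.0 q [-0.9908  0.1661 -0.1001  1.3052  0.0009  0.5759]
units [1.0669 0.7953 1.3937]
```

```bash
python3 -m handwheel '[{"xyz":[0.3,0.2,0.2],"spin":0},{"xyz":[0.6,0.45,0.4],"spin":0},{"xyz":[0.85,0.7,0.6],"spin":0},{"xyz":[1,0.8,0.7],"spin":0},{"xyz":[1,0.8,0.7],"spin":0}]'
python3 -m handwheel '[{"xyz":[0.07,0,0.3],"spin":0},{"xyz":[0.07,0,0.6],"spin":0},{"xyz":[0.07,0,0.8],"spin":0},{"xyz":[0.07,0,0.8],"spin":0},{"xyz":[0.07,0,0.8],"spin":0}]'
python3 st.py "(.417,-.2555,.024)"
python3 - <<'E'
from h import *
a=optics.capture("side"); b=optics.capture("top")
f=lambda im,x,y,w,h,s:cv2.resize(im[y:y+h,x:x+w,::-1],None,fx=s,fy=s,interpolation=cv2.INTER_CUBIC)
cv2.imwrite("pics/p1.png",np.hstack([f(a,260,90,100,130,4),f(b,310,150,100,130,4)]))
E
```

```text
t: 1.6
tcp_pos: [0.4167, -0.2618, 0.1668]
ee_rot: [-2.22, -2.217, -0.001]
ft_force: [0.1, -0.3, -0.8]
width: 0.0425
grasp_force: 0.0
t: 2.02
tcp_pos: [0.4157, -0.2584, 0.0892]
ee_rot: [-2.224, -2.217, 0.0]
ft_force: [0.5, -0.6, 0.3]
width: 0.043
grasp_force: 0.0
2.0167 [ 0.4157 -0.2584  0.0892] psi 1.5677 tilt 0.0017 F [ 0.4549 -0.6331  0.3406] w 0.0429541480746597 g 0.0 q [-0.7276  0.2537 -0.3906  0.9282 -0.0002  0.8463]
units [0.0281 0.0137 0.6523]
```

View pics/p1.png

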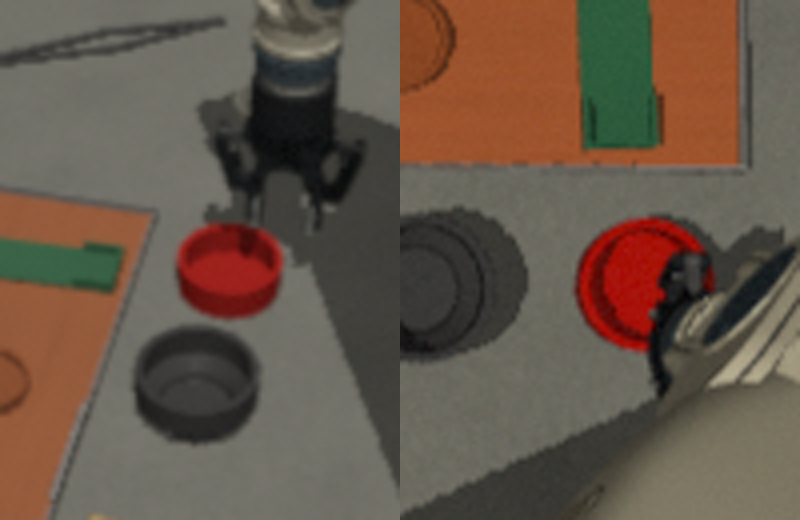

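```bash
python3 - <<'E'
from h import *
for z in(.081,.077): 
  for x in(.0215,-.0215): print(z,proj("side",(.4157+x,-.2584,z)),proj("top",(.4157+x,-.2584,z)))
print(proj("side",(.464,-.256,.036)))
E
```

```text
0.081 [324.21218027 145.41494067] [374.58773327 229.91812492]
0.081 [335.62533222 147.05401135] [374.83403507 244.67893258]
0.077 [324.15602542 146.23070264] [374.30717182 229.92345611]
0.077 [335.54810492 147.87023974] [374.55224809 244.64248867]
[316.55396648 153.8204097 ]
```

```bash
python3 -m handwheel '[{"xyz":[0.02,0.015,0.2],"spin":0},{"xyz":[0.02,0.015,0.4],"spin":0},{"xyz":[0.02,0.015,0.55],"spin":0},{"xyz":[0.02,0.015,0.65],"spin":0},{"xyz":[0.02,0.015,0.65],"spin":0},{"xyz":[0.02,0.015,0.65],"spin":0}]'
python3 -m handwheel '[{"xyz":[0,0,0],"spin":0},{"xyz":[0,0,0],"spin":0},{"xyz":[0,0,0],"spin":0},{"xyz":[0,0,0],"spin":0},{"xyz":[0,0,0],"spin":0},{"xyz":[0,0,0],"spin":0},{"xyz":[0,0,0],"spin":0},{"xyz":[0,0,0],"spin":0}]' 1 60
python3 st.py "(.615,.264,.1)"
```

```text
t: 2.62
tcp_pos: [0.4182, -0.2566, 0.0254]
ee_rot: [2.222, 2.219, 0.0]
ft_force: [0.3, -0.2, 1.2]
width: 0.0424
grasp_force: 0.0
t: 3.28
tcp_pos: [0.4185, -0.2568, 0.0254]
ee_rot: [2.22, 2.219, -0.0]
ft_force: [-1.6, -0.7, 7.1]
width: 0.0068
grasp_force: 60.5
3.2833 [ 0.4185 -0.2568  0.0254] psi 1.57 tilt 0.0028 F [-1.5773 -0.734   7.0861] w 0.006819482923120698 g 60.47559483129589 q [-0.7212  0.3243 -0.4841  0.7596 -0.0004  0.8504]
units [ 5.2075  1.9625 -0.7533]
```

```bash
python3 -m handwheel '[{"xyz":[0,0,-0.05],"spin":0},{"xyz":[0,0,-0.15],"spin":0},{"xyz":[0,0,-0.35],"spin":0},{"xyz":[0,0,-0.55],"spin":0},{"xyz":[0,0,-0.75],"spin":0},{"xyz":[0,0,-0.9],"spin":0},{"xyz":[0,0,-1],"spin":0},{"xyz":[0,0,-1],"spin":0}]'
python3 - <<'E'
from h import *
a=optics.capture("side")
cv2.imwrite("pics/p2.png",cv2.resize(a[80:220,250:380,::-1],None,fx=4,fy=4,interpolation=cv2.INTER_CUBIC))
E
```

```text
t: 3.95
tcp_pos: [0.4185, -0.2563, 0.1266]
ee_rot: [2.219, 2.219, 0.0]
ft_force: [-1.0, 0.0, -1.5]
width: 0.0065
grasp_force: 59.3
```

View pics/p2.png

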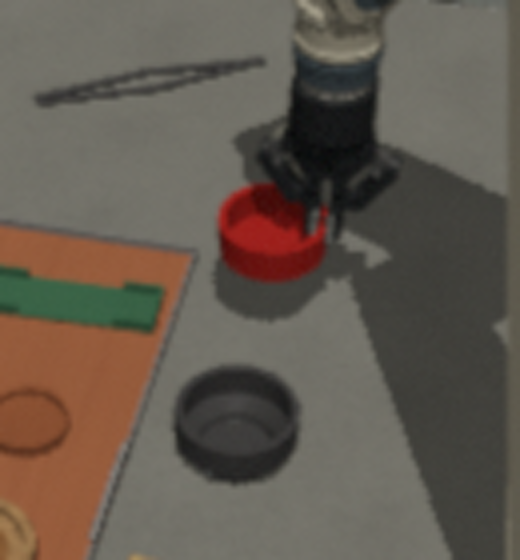

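```bash
python3 -m handwheel '[{"xyz":[0.1,0.04,0],"spin":0},{"xyz":[0.3,0.12,0],"spin":0},{"xyz":[0.55,0.22,0],"spin":0},{"xyz":[0.8,0.31,0],"spin":0},{"xyz":[1,0.38,0],"spin":0}]'
python3 -m handwheel '[{"xyz":[0.25,0.1,0],"spin":0},{"xyz":[0.5,0.19,0],"spin":0},{"xyz":[0.75,0.29,0],"spin":0},{"xyz":[1,0.38,0],"spin":0}]'
python3 -m handwheel '[{"xyz":[0.25,0.1,0],"spin":0},{"xyz":[0.5,0.19,0],"spin":0},{"xyz":[0.75,0.29,0],"spin":0},{"xyz":[1,0.38,0],"spin":0}]'
python3 -m handwheel '[{"xyz":[0.25,0.1,0],"spin":0},{"xyz":[0.5,0.19,0],"spin":0},{"xyz":[0.75,0.29,0],"spin":0},{"xyz":[1,0.38,0],"spin":0}]'
python3 -m handwheel '[{"xyz":[0.25,0.1,0],"spin":0},{"xyz":[0.5,0.19,0],"spin":0},{"xyz":[0.75,0.29,0],"spin":0},{"xyz":[1,0.38,0],"spin":0}]'
python3 -m handwheel '[{"xyz":[0.12,0.03,0],"spin":0},{"xyz":[0.2,0.06,0],"spin":0},{"xyz":[0.2,0.06,0],"spin":0},{"xyz":[0.2,0.06,0],"spin":0}]'
python3 st.py "(.615,.264,.0324)"
```

```text
t: 4.42
tcp_pos: [0.4556, -0.1535, 0.1232]
ee_rot: [-2.22, -2.22, 0.0]
ft_force: [0.6, -0.6, -1.3]
width: 0.0067
grasp_force: 59.2
t: 4.75
tcp_pos: [0.4935, -0.0537, 0.1232]
ee_rot: [-2.22, -2.22, 0.001]
ft_force: [0.7, 0.2, -1.7]
width: 0.0066
grasp_force: 59.2
t: 5.08
tcp_pos: [0.5314, 0.0462, 0.1231]
ee_rot: [-2.22, -2.22, 0.002]
ft_force: [-0.1, 0.3, -0.5]
width: 0.0063
grasp_force: 59.2
t: 5.42
tcp_pos: [0.5693, 0.1462, 0.1229]
ee_rot: [-2.22, -2.22, 0.003]
ft_force: [0.1, -0.7, -0.4]
width: 0.007
grasp_force: 59.2
t: 5.75
tcp_pos: [0.6073, 0.2461, 0.1227]
ee_rot: [-2.22, -2.22, 0.003]
ft_force: [0.0, -0.9, -0.9]
width: 0.0066
grasp_force: 59.2
t: 6.08
tcp_pos: [0.6133, 0.2638, 0.1236]
ee_rot: [-2.221, -2.221, 0.002]
ft_force: [0.3, 0.1, -0.5]
width: 0.0067
grasp_force: 59.2
6.0833 [0.6133 0.2638 0.1236] psi 1.5708 tilt 0.0015 F [ 0.3451  0.1472 -0.5465] w 0.00673095251963896 g 59.21474200906232 q [ 0.2807  0.5074  0.1116  1.1765 -0.0002  1.8515]
units [0.0026 0.018  0.912 ]
```

```bash
python3 -m handwheel '[{"xyz":[0,0.018,0.2],"spin":0},{"xyz":[0,0.018,0.45],"spin":0},{"xyz":[0,0.018,0.65],"spin":0},{"xyz":[0,0.018,0.8],"spin":0},{"xyz":[0,0.018,0.86],"spin":0},{"xyz":[0,0.018,0.86],"spin":0},{"xyz":[0,0.018,0.86],"spin":0}]'
python3 -m handwheel '[{"xyz":[0,0,0.02],"spin":0},{"xyz":[0,0,0.03],"spin":0},{"xyz":[0,0,0.03],"spin":0}]'
python3 -m handwheel '[{"xyz":[0,0,0.01],"spin":0},{"xyz":[0,0,0.02],"spin":0},{"xyz":[0,0,0.02],"spin":0}]'
python3 st.py
```

```text
t: 6.67
tcp_pos: [0.616, 0.2634, 0.0391]
ee_rot: [2.223, 2.22, 0.001]
ft_force: [0.2, 0.1, 0.3]
width: 0.0065
grasp_force: 59.3
t: 6.92
tcp_pos: [0.6161, 0.2641, 0.036]
ee_rot: [2.221, 2.221, 0.002]
ft_force: [0.3, -0.4, -0.4]
width: 0.0067
grasp_force: 59.4
t: 7.17
tcp_pos: [0.6158, 0.2643, 0.0345]
ee_rot: [2.221, 2.221, 0.002]
ft_force: [-3.5, -0.8, 7.3]
width: 0.0067
grasp_force: 61.6
7.1667 [0.6158 0.2643 0.0345] psi 1.5707 tilt 0.0012 F [-3.5395 -0.7928  7.3418] w 0.0066822872905957795 g 61.64575864764629 q [ 0.2803  0.5719 -0.015   0.9826 -0.0001  1.8512]
```

```bash
python3 -m handwheel '[{"xyz":[0,0,0],"spin":0},{"xyz":[0,0,0],"spin":0},{"xyz":[0,0,0],"spin":0},{"xyz":[0,0,0],"spin":0},{"xyz":[0,0,0],"spin":0}]' 0.3
python3 -m handwheel '[{"xyz":[0,0,-0.1],"spin":0},{"xyz":[0,0,-0.3],"spin":0},{"xyz":[0,0,-0.6],"spin":0},{"xyz":[0,0,-0.9],"spin":0},{"xyz":[0,0,-1],"spin":0},{"xyz":[0,0,-1],"spin":0}]'
python3 st.py "(.4621,.257,.1)"
python3 - <<'E'
from h import *
a=optics.capture("side"); b=optics.capture("top")
f=lambda im,x,y,w,h,s:cv2.resize(im[y:y+h,x:x+w,::-1],None,fx=s,fy=s,interpolation=cv2.INTER_CUBIC)
cv2.imwrite("pics/p3.png",np.hstack([f(a,190,200,130,110,3),f(b,160,130,130,110,3)]))
E
```

```text
t: 7.58
tcp_pos: [0.6157, 0.2641, 0.0331]
ee_rot: [-2.222, -2.221, 0.0]
ft_force: [-0.2, -0.4, -0.5]
width: 0.0299
grasp_force: 0.0
t: 8.08
tcp_pos: [0.6172, 0.2645, 0.1374]
ee_rot: [2.22, 2.219, 0.008]
ft_force: [-0.2, -0.3, -0.3]
width: 0.0299
grasp_force: 0.0
8.0833 [0.6172 0.2645 0.1374] psi 1.5706 tilt 0.0061 F [-0.201  -0.3094 -0.3318] w 0.029889495882580254 g 0.0 q [0.2801 0.5017 0.1378 1.2008 0.     1.8511]
units [-0.0764 -1.5531  0.3647]
```

View pics/p3.png

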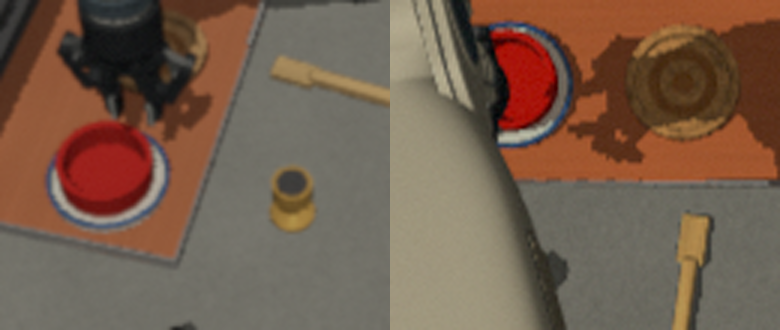

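The pan sits in the plate. Now the incense holder.

```bash
python3 -m handwheel '[{"xyz":[-0.03,-0.25,0],"spin":0},{"xyz":[-0.06,-0.5,0],"spin":0},{"xyz":[-0.08,-0.75,0],"spin":0},{"xyz":[-0.08,-1,0],"spin":0}]' -0.6 40
python3 -m handwheel '[{"xyz":[0,-0.25,0],"spin":0},{"xyz":[0,-0.45,0],"spin":0},{"xyz":[0,-0.55,0],"spin":0},{"xyz":[0,-0.55,0],"spin":0},{"xyz":[0,-0.55,0],"spin":0}]'
python3 st.py "(.4615,.2575,.036)"
```

```text
t: 8.52
tcp_pos: [0.5137, 0.2554, 0.1313]
ee_rot: [-2.221, -2.219, 0.005]
ft_force: [0.7, 0.2, -0.2]
width: 0.0687
grasp_force: 0.0
t: 8.93
tcp_pos: [0.461, 0.2562, 0.1329]
ee_rot: [2.221, 2.221, -0.0]
ft_force: [1.0, 0.1, -0.2]
width: 0.0684
grasp_force: 0.0
8.9333 [0.461  0.2562 0.1329] psi 1.5708 tilt 0.0002 F [ 0.9832  0.0966 -0.1667] w 0.06844293710100605 g 0.0 q [ 0.3481  0.2751 -0.2349  1.061  -0.0001  1.9189]
units [0.013  0.0048 0.9691]
```

```bash
python3 -m handwheel '[{"xyz":[0.01,0,0.2],"spin":0},{"xyz":[0.01,0,0.45],"spin":0},{"xyz":[0.01,0,0.7],"spin":0},{"xyz":[0.01,0,0.9],"spin":0},{"xyz":[0.01,0,0.97],"spin":0},{"xyz":[0.01,0,0.97],"spin":0}]'
python3 -m handwheel '[{"xyz":[0,0,0],"spin":0},{"xyz":[0,0,0],"spin":0},{"xyz":[0,0,0],"spin":0},{"xyz":[0,0,0],"spin":0},{"xyz":[0,0,0],"spin":0},{"xyz":[0,0,0],"spin":0}]' 1 40
python3 -m handwheel '[{"xyz":[0,0,-0.05],"spin":0},{"xyz":[0,0,-0.15],"spin":0},{"xyz":[0,0,-0.35],"spin":0},{"xyz":[0,0,-0.6],"spin":0},{"xyz":[0,0,-0.85],"spin":0},{"xyz":[0,0,-1],"spin":0},{"xyz":[0,0,-1],"spin":0}]'
python3 st.py "(.654,-.0754,.12)"
python3 - <<'E'
from h import *
a=optics.capture("side")
f=lambda im,x,y,w,h,s:cv2.resize(im[y:y+h,x:x+w,::-1],None,fx=s,fy=s,interpolation=cv2.INTER_CUBIC)
cv2.imwrite("pics/p4.png",f(a,190,170,160,130,3.5))
E
```

```text
t: 9.43
tcp_pos: [0.4608, 0.2567, 0.0343]
ee_rot: [-2.221, -2.219, 0.005]
ft_force: [-0.2, 0.0, 0.0]
width: 0.0682
grasp_force: 0.0
t: 9.93
tcp_pos: [0.4618, 0.2574, 0.0376]
ee_rot: [2.221, 2.22, 0.004]
ft_force: [1.1, -1.6, 6.4]
width: 0.0407
grasp_force: 41.1
t: 10.52
tcp_pos: [0.462, 0.2577, 0.1403]
ee_rot: [2.22, 2.22, 0.008]
ft_force: [0.5, 0.2, -1.0]
width: 0.0407
grasp_force: 40.8
10.5167 [0.462  0.2577 0.1403] psi 1.5707 tilt 0.0056 F [ 0.5257  0.2271 -1.0058] w 0.04066092182719186 g 40.76976691663731 q [ 0.3501  0.2688 -0.2237  1.0727  0.0001  1.921 ]
units [-3.3315  1.9191  0.2059]
```

View pics/p4.png

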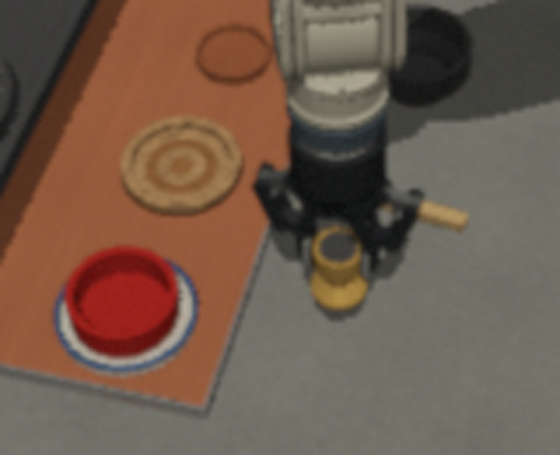

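```bash
python3 -m handwheel '[{"xyz":[-0.1,0.05,0],"spin":0},{"xyz":[-0.3,0.17,0],"spin":0},{"xyz":[-0.55,0.32,0],"spin":0},{"xyz":[-0.8,0.46,0],"spin":0},{"xyz":[-1,0.58,0],"spin":0}]'
python3 -m handwheel '[{"xyz":[-0.25,0.15,0],"spin":0},{"xyz":[-0.5,0.29,0],"spin":0},{"xyz":[-0.75,0.44,0],"spin":0},{"xyz":[-1,0.58,0],"spin":0}]'
python3 -m handwheel '[{"xyz":[-0.25,0.15,0],"spin":0},{"xyz":[-0.5,0.29,0],"spin":0},{"xyz":[-0.75,0.44,0],"spin":0},{"xyz":[-1,0.58,0],"spin":0}]'
python3 -m handwheel '[{"xyz":[-0.2,0.1,0],"spin":0},{"xyz":[-0.33,0.18,0],"spin":0},{"xyz":[-0.33,0.18,0],"spin":0},{"xyz":[-0.33,0.18,0],"spin":0}]'
python3 st.py "(.654,-.0754,.052)"
```

```text
t: 10.98
tcp_pos: [0.5187, 0.155, 0.1349]
ee_rot: [-2.221, -2.22, 0.003]
ft_force: [0.2, 0.3, -1.1]
width: 0.0406
grasp_force: 40.7
t: 11.32
tcp_pos: [0.5766, 0.0552, 0.1347]
ee_rot: [-2.221, -2.22, 0.003]
ft_force: [0.0, 0.3, -1.2]
width: 0.0407
grasp_force: 40.7
t: 11.65
tcp_pos: [0.6345, -0.0449, 0.1345]
ee_rot: [-2.221, -2.219, 0.002]
ft_force: [0.5, 0.5, -1.3]
width: 0.041
grasp_force: 40.7
t: 11.98
tcp_pos: [0.652, -0.077, 0.1343]
ee_rot: [-2.222, -2.217, 0.002]
ft_force: [-0.0, 0.5, -1.6]
width: 0.0402
grasp_force: 40.8
11.9833 [ 0.652  -0.077   0.1343] psi 1.5689 tilt 0.0031 F [-0.0269  0.5443 -1.586 ] w 0.04020975438975639 g 40.75474553814274 q [-0.2453  0.4841  0.0995  1.1893  0.0001  1.3274]
units [0.0158 0.0221 0.8231]
```

```bash
python3 -m handwheel '[{"xyz":[0.02,0.02,0.2],"spin":0},{"xyz":[0.02,0.02,0.45],"spin":0},{"xyz":[0.02,0.02,0.65],"spin":0},{"xyz":[0.02,0.02,0.76],"spin":0},{"xyz":[0.02,0.02,0.8],"spin":0},{"xyz":[0.02,0.02,0.82],"spin":0},{"xyz":[0.02,0.02,0.82],"spin":0}]'
python3 -m handwheel '[{"xyz":[0,0,0.02],"spin":0},{"xyz":[0,0,0.03],"spin":0},{"xyz":[0,0,0.03],"spin":0}]'
python3 -m handwheel '[{"xyz":[0,0,0.01],"spin":0},{"xyz":[0,0,0.02],"spin":0},{"xyz":[0,0,0.02],"spin":0}]'
```

```text
t: 12.57
tcp_pos: [0.6548, -0.0737, 0.0547]
ee_rot: [2.221, 2.221, 0.0]
ft_force: [-0.4, 0.1, -0.3]
width: 0.041
grasp_force: 40.8
t: 12.82
tcp_pos: [0.6549, -0.0739, 0.0518]
ee_rot: [2.221, 2.221, 0.001]
ft_force: [0.7, 0.0, -1.3]
width: 0.0406
grasp_force: 40.8
t: 13.07
tcp_pos: [0.6546, -0.0739, 0.0492]
ee_rot: [-2.222, -2.221, 0.0]
ft_force: [-0.5, -0.3, -1.5]
width: 0.0409
grasp_force: 40.8
```

```bash
python3 -m handwheel '[{"xyz":[0,0,0.01],"spin":0},{"xyz":[0,0,0.02],"spin":0},{"xyz":[0,0,0.02],"spin":0}]'
```

```text
t: 13.32
tcp_pos: [0.6547, -0.0739, 0.0477]
ee_rot: [2.221, 2.221, 0.0]
ft_force: [-2.5, -0.6, 3.3]
width: 0.0406
grasp_force: 41.0
```

```bash
python3 -m handwheel '[{"xyz":[0,0,0],"spin":0},{"xyz":[0,0,0],"spin":0},{"xyz":[0,0,0],"spin":0},{"xyz":[0,0,0],"spin":0},{"xyz":[0,0,0],"spin":0}]' -0.5
python3 -m handwheel '[{"xyz":[0,0,-0.1],"spin":0},{"xyz":[0,0,-0.3],"spin":0},{"xyz":[0,0,-0.6],"spin":0},{"xyz":[0,0,-0.9],"spin":0},{"xyz":[0,0,-1],"spin":0}]'
python3 -m handwheel '[{"xyz":[-0.03,-0.25,0],"spin":0},{"xyz":[-0.06,-0.5,0],"spin":0},{"xyz":[-0.1,-0.75,0],"spin":0},{"xyz":[-0.1,-1,0],"spin":0}]' 0.1 70
python3 -m handwheel '[{"xyz":[0,-0.25,0],"spin":0},{"xyz":[0,-0.5,0],"spin":0},{"xyz":[0,-0.75,0],"spin":0},{"xyz":[0,-1,0],"spin":0}]'
python3 -m handwheel '[{"xyz":[0,-0.25,0],"spin":0},{"xyz":[0,-0.4,0],"spin":0},{"xyz":[0,-0.42,0],"spin":0},{"xyz":[0,-0.42,0],"spin":0},{"xyz":[0,-0.42,0],"spin":0}]'
python3 st.py "(.411,-.0838,.041)"
python3 - <<'E'
from h import *
a=optics.capture("side"); b=optics.capture("top")
f=lambda im,x,y,w,h,s:cv2.resize(im[y:y+h,x:x+w,::-1],None,fx=s,fy=s,interpolation=cv2.INTER_CUBIC)
cv2.imwrite("pics/p5.png",np.hstack([f(a,190,100,160,190,2.5),f(b,170,110,160,190,2.5)]))
E
```

```text
t: 13.73
tcp_pos: [0.6547, -0.0739, 0.0472]
ee_rot: [-2.222, -2.221, 0.0]
ft_force: [-0.2, -0.8, -0.8]
width: 0.0642
grasp_force: 0.0
t: 14.15
tcp_pos: [0.6561, -0.0742, 0.1527]
ee_rot: [2.218, 2.217, 0.005]
ft_force: [0.7, -0.2, 0.8]
width: 0.0639
grasp_force: 0.0
t: 14.48
tcp_pos: [0.5536, -0.0842, 0.1476]
ee_rot: [2.222, 2.221, 0.0]
ft_force: [-0.4, 0.2, 0.2]
width: 0.0382
grasp_force: 0.0
t: 14.82
tcp_pos: [0.4534, -0.0837, 0.1477]
ee_rot: [2.221, 2.221, 0.0]
ft_force: [-0.3, -0.9, -0.0]
width: 0.0386
grasp_force: 0.0
t: 15.23
tcp_pos: [0.4136, -0.0841, 0.1478]
ee_rot: [2.221, 2.22, 0.001]
ft_force: [0.5, 0.0, 0.2]
width: 0.0385
grasp_force: 0.0
15.2333 [ 0.4136 -0.0841  0.1478] psi 1.5703 tilt 0.0016 F [0.4563 0.0288 0.2221] w 0.03845456465097374 g 0.0 q [-0.4002  0.0911 -0.4318  1.0463  0.0001  1.1712]
units [ 0.0037 -0.0272  1.0683]
```

View pics/p5.png

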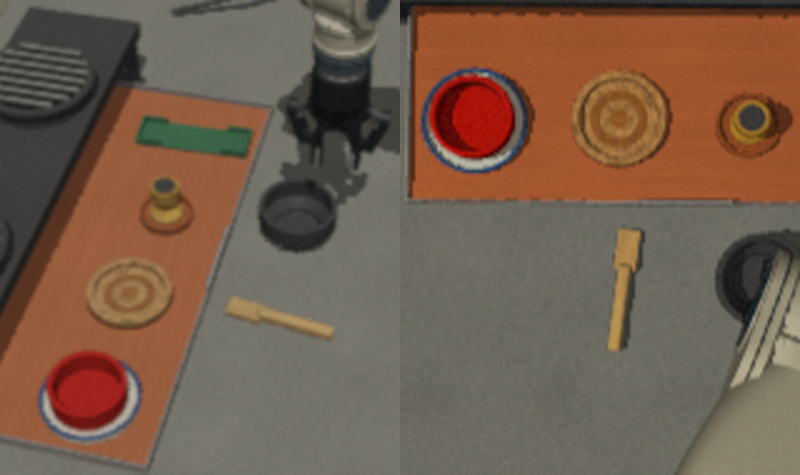

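```bash
python3 -c "
from h import *
print('pan',at('top',198.4,156.4,.045),'plate',at('top',200,157.6,.018))
print('inc',at('top',310.2,157,.066),'saucer',at('top',309.8,159.8,.019))"
python3 -m handwheel '[{"xyz":[0,-0.025,0.3],"spin":0},{"xyz":[0,-0.025,0.6],"spin":0},{"xyz":[0,-0.025,0.85],"spin":0},{"xyz":[0,-0.025,1],"spin":0},{"xyz":[0,-0.025,1],"spin":0}]'
python3 -m handwheel '[{"xyz":[0,0,0.05],"spin":0},{"xyz":[0,0,0.07],"spin":0},{"xyz":[0,0,0.07],"spin":0},{"xyz":[0,0,0.07],"spin":0}]'
python3 st.py "(.411,-.0838,.041)"
```

```text
pan [0.66130818 0.26328939] plate [0.66183385 0.26266903]
inc [ 0.65501883 -0.07302258] saucer [ 0.65366455 -0.07517864]
t: 15.75
tcp_pos: [0.4091, -0.0832, 0.0445]
ee_rot: [-2.218, -2.218, 0.003]
ft_force: [-0.9, 1.0, -0.3]
width: 0.0383
grasp_force: 0.0
t: 16.08
tcp_pos: [0.4107, -0.084, 0.041]
ee_rot: [2.221, 2.22, 0.001]
ft_force: [-0.3, -0.5, -0.7]
width: 0.0385
grasp_force: 0.0
16.0833 [ 0.4107 -0.084   0.041 ] psi 1.5706 tilt 0.0012 F [-0.2765 -0.4806 -0.6672] w 0.03847799732552984 g 0.0 q [-0.4026  0.201  -0.6181  0.7504  0.      1.1685]
units [ 0.0023  0.0027 -0.0004]
```

Pan and incense holder are both centred within about 2.5 mm. Now grip the bowl and lift it.

```bash
python3 -m handwheel '[{"xyz":[0,0,0],"spin":0},{"xyz":[0,0,0],"spin":0},{"xyz":[0,0,0],"spin":0},{"xyz":[0,0,0],"spin":0},{"xyz":[0,0,0],"spin":0},{"xyz":[0,0,0],"spin":0},{"xyz":[0,0,0],"spin":0}]' 1 80
python3 -m handwheel '[{"xyz":[0,0,-0.05],"spin":0},{"xyz":[0,0,-0.15],"spin":0},{"xyz":[0,0,-0.35],"spin":0},{"xyz":[0,0,-0.55],"spin":0},{"xyz":[0,0,-0.75],"spin":0},{"xyz":[0,0,-0.9],"spin":0},{"xyz":[0,0,-0.9],"spin":0}]'
python3 st.py "(.612,.0842,.05)"
python3 - <<'E'
from h import *
a=optics.capture("side")
f=lambda im,x,y,w,h,s:cv2.resize(im[y:y+h,x:x+w,::-1],None,fx=s,fy=s,interpolation=cv2.INTER_CUBIC)
cv2.imwrite("pics/p6.png",f(a,260,100,120,120,3.5))
E
```

```text
t: 16.67
tcp_pos: [0.4105, -0.0838, 0.041]
ee_rot: [2.221, 2.221, 0.001]
ft_force: [-1.0, 2.0, 5.5]
width: 0.0076
grasp_force: 75.3
t: 17.25
tcp_pos: [0.4112, -0.0843, 0.1329]
ee_rot: [2.219, 2.218, 0.002]
ft_force: [-0.3, -0.5, -3.4]
width: 0.0081
grasp_force: 75.4
17.25 [ 0.4112 -0.0843  0.1329] psi 1.5704 tilt 0.004 F [-0.2591 -0.4521 -3.3602] w 0.008081017211217829 g 75.42146899737418 q [-0.4027  0.0981 -0.4656  1.0031 -0.0001  1.1685]
units [1.6872 2.0048 0.8333]
```

View pics/p6.png

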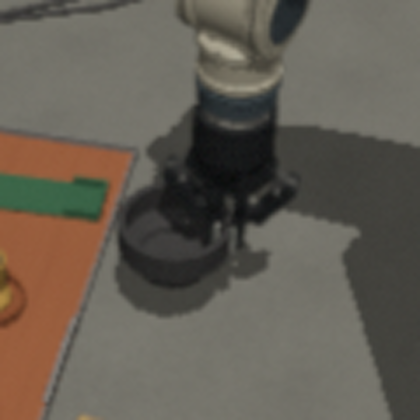

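```bash
python3 -m handwheel '[{"xyz":[0.1,0.1,0],"spin":0},{"xyz":[0.25,0.25,0],"spin":0},{"xyz":[0.45,0.5,0],"spin":0},{"xyz":[0.65,0.75,0],"spin":0},{"xyz":[0.85,1,0],"spin":0}]'
python3 -m handwheel '[{"xyz":[0.2,0.25,0],"spin":0},{"xyz":[0.4,0.5,0],"spin":0},{"xyz":[0.6,0.75,0],"spin":0},{"xyz":[0.78,0.95,0],"spin":0},{"xyz":[0.83,1,0],"spin":0},{"xyz":[0.83,1,0],"spin":0},{"xyz":[0.83,1,0],"spin":0}]'
python3 st.py "(.612,.0845,.054)"
```

```text
t: 17.72
tcp_pos: [0.5103, 0.0022, 0.1288]
ee_rot: [-2.221, -2.219, 0.002]
ft_force: [0.0, -1.0, -3.9]
width: 0.0076
grasp_force: 76.9
t: 18.3
tcp_pos: [0.6091, 0.0841, 0.1285]
ee_rot: [-2.22, -2.22, 0.004]
ft_force: [-1.5, -0.7, -3.6]
width: 0.0075
grasp_force: 77.0
18.3 [0.6091 0.0841 0.1285] psi 1.5711 tilt 0.0033 F [-1.4836 -0.7404 -3.6399] w 0.007492149164160685 g 77.03138354234397 q [ 0.0009  0.4194 -0.0245  1.1302 -0.0003  1.5714]
units [0.0044 0.0314 0.7451]
```

```bash
python3 -m handwheel '[{"xyz":[0,0.015,0.2],"spin":0},{"xyz":[0,0.015,0.4],"spin":0},{"xyz":[0,0.015,0.58],"spin":0},{"xyz":[0,0.015,0.68],"spin":0},{"xyz":[0,0.015,0.73],"spin":0},{"xyz":[0,0.015,0.74],"spin":0},{"xyz":[0,0.015,0.74],"spin":0}]'
python3 -m handwheel '[{"xyz":[0,0,0.02],"spin":0},{"xyz":[0,0,0.03],"spin":0},{"xyz":[0,0,0.03],"spin":0}]'
python3 -m handwheel '[{"xyz":[0,0,0.01],"spin":0},{"xyz":[0,0,0.01],"spin":0},{"xyz":[0,0,0.01],"spin":0}]'
```

```text
t: 18.88
tcp_pos: [0.6117, 0.0837, 0.0568]
ee_rot: [2.222, 2.22, 0.0]
ft_force: [0.3, -0.2, -3.4]
width: 0.0076
grasp_force: 77.2
t: 19.13
tcp_pos: [0.6119, 0.0841, 0.0537]
ee_rot: [2.221, 2.221, 0.001]
ft_force: [0.3, -0.5, -4.3]
width: 0.0078
grasp_force: 77.2
t: 19.38
tcp_pos: [0.6117, 0.0842, 0.0524]
ee_rot: [2.222, 2.221, 0.0]
ft_force: [-0.5, 0.5, -4.1]
width: 0.0077
grasp_force: 77.2
```

```bash
python3 -m handwheel '[{"xyz":[0,0,0.01],"spin":0},{"xyz":[0,0,0.015],"spin":0},{"xyz":[0,0,0.015],"spin":0}]'
```

```text
t: 19.63
tcp_pos: [0.6117, 0.0842, 0.0511]
ee_rot: [2.222, 2.221, 0.0]
ft_force: [-2.4, -0.1, 0.6]
width: 0.0076
grasp_force: 77.4
```

```bash
python3 -m handwheel '[{"xyz":[0,0,0],"spin":0},{"xyz":[0,0,0],"spin":0},{"xyz":[0,0,0],"spin":0},{"xyz":[0,0,0],"spin":0},{"xyz":[0,0,0],"spin":0}]' 0.3
python3 -m handwheel '[{"xyz":[0,0,-0.1],"spin":0},{"xyz":[0,0,-0.3],"spin":0},{"xyz":[0,0,-0.6],"spin":0},{"xyz":[0,0,-0.9],"spin":0},{"xyz":[0,0,-1],"spin":0}]'
python3 -m handwheel '[{"xyz":[0,-0.2,0],"spin":-0.15},{"xyz":[0,-0.4,0],"spin":-0.3},{"xyz":[0,-0.6,0],"spin":-0.45},{"xyz":[0,-0.8,0],"spin":-0.6},{"xyz":[0,-1,0],"spin":-0.75},{"xyz":[0,-1,0],"spin":-0.9},{"xyz":[0,-1,0],"spin":-1},{"xyz":[0,-1,0],"spin":-1}]' 0 40
python3 st.py "(.453,.0815,.11)"
```

```text
t: 20.05
tcp_pos: [0.6119, 0.0841, 0.0509]
ee_rot: [2.222, 2.221, 0.0]
ft_force: [-0.1, -0.2, -0.5]
width: 0.0298
grasp_force: 0.0
t: 20.47
tcp_pos: [0.6132, 0.0842, 0.156]
ee_rot: [2.219, 2.218, 0.007]
ft_force: [0.7, 0.4, -0.6]
width: 0.0302
grasp_force: 0.0
t: 21.13
tcp_pos: [0.5115, 0.0842, 0.1516]
ee_rot: [1.197, 2.904, 0.001]
ft_force: [0.2, -1.0, 0.7]
width: 0.0429
grasp_force: 0.0
21.1333 [0.5115 0.0842 0.1516] psi 2.3595 tilt 0.001 F [ 0.1744 -0.9662  0.7206] w 0.04286402797293864 g 0.0 q [ 0.0011  0.2467 -0.2239  1.0991  0.      0.7832]
units [ 0.3968 -0.4317  0.4151]
```

```bash
python3 -m handwheel '[{"xyz":[0.1,-0.1,0.1],"spin":-0.15},{"xyz":[0.2,-0.2,0.2],"spin":-0.3},{"xyz":[0.3,-0.33,0.3],"spin":-0.45},{"xyz":[0.4,-0.43,0.4],"spin":-0.6},{"xyz":[0.4,-0.43,0.4],"spin":-0.75},{"xyz":[0.4,-0.43,0.4],"spin":-0.83},{"xyz":[0.4,-0.43,0.4],"spin":-0.83},{"xyz":[0.4,-0.43,0.4],"spin":-0.83}]'
python3 st.py "(.453,.0815,.013)"
python3 - <<'E'
from h import *
a=optics.capture("side"); b=optics.capture("top")
f=lambda im,x,y,w,h,s:cv2.resize(im[y:y+h,x:x+w,::-1],None,fx=s,fy=s,interpolation=cv2.INTER_CUBIC)
cv2.imwrite("pics/p7.png",np.hstack([f(a,200,130,130,150,3),f(b,180,110,130,150,3)]))
E
```

```text
t: 21.8
tcp_pos: [0.4533, 0.082, 0.111]
ee_rot: [0.217, 3.134, 0.0]
ft_force: [0.4, -0.4, 0.3]
width: 0.043
grasp_force: 0.0
21.8 [0.4533 0.082  0.111 ] psi 3.0035 tilt 0.0004 F [ 0.3856 -0.4101  0.3444] w 0.043021243602225624 g 0.0 q [-0.0035  0.1867 -0.4187  0.965   0.      0.1346]
units [ 0.0029 -0.0057  0.9803]
```

View pics/p7.png

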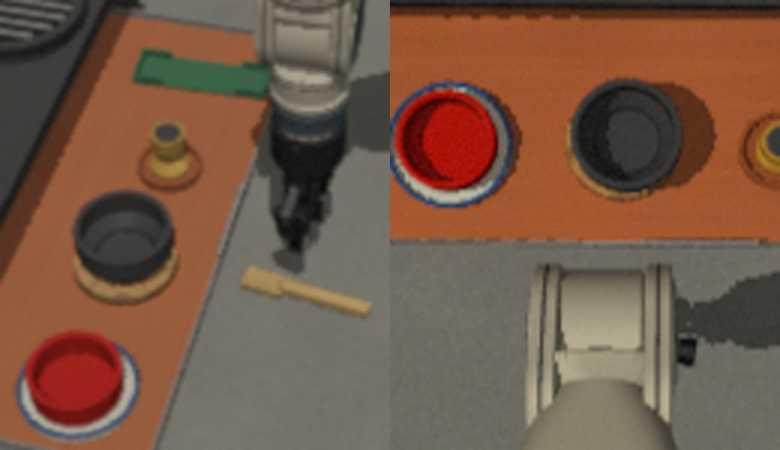

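```bash
python3 -c "
from h import *
print('bowl',at('top',258.67,154.33,.068))"
python3 -m handwheel '[{"xyz":[0,0,0.2],"spin":0},{"xyz":[0,0,0.45],"spin":0},{"xyz":[0,0,0.7],"spin":0},{"xyz":[0,0,0.88],"spin":0},{"xyz":[0,0,0.96],"spin":0},{"xyz":[0,0,0.97],"spin":0},{"xyz":[0,0,0.97],"spin":0}]'
python3 -m handwheel '[{"xyz":[0,0,0],"spin":0},{"xyz":[0,0,0],"spin":0},{"xyz":[0,0,0],"spin":0},{"xyz":[0,0,0],"spin":0},{"xyz":[0,0,0],"spin":0},{"xyz":[0,0,0],"spin":0},{"xyz":[0,0,0],"spin":0}]' 1 40
python3 -m handwheel '[{"xyz":[0,0,-0.1],"spin":0},{"xyz":[0,0,-0.3],"spin":0},{"xyz":[0,0,-0.55],"spin":0},{"xyz":[0,0,-0.8],"spin":0},{"xyz":[0,0,-1],"spin":0},{"xyz":[0,0,-1],"spin":0}]'
python3 st.py "(.6575,-.242,.115)"
```

```text
bowl [0.66325361 0.08044695]
t: 22.48
tcp_pos: [0.4532, 0.082, 0.014]
ee_rot: [-0.212, -3.134, -0.0]
ft_force: [-0.2, -0.9, 0.5]
width: 0.043
grasp_force: 0.0
t: 23.07
tcp_pos: [0.4538, 0.0821, 0.015]
ee_rot: [0.21, 3.132, 0.0]
ft_force: [-1.4, 0.9, 6.2]
width: 0.015
grasp_force: 39.4
t: 23.57
tcp_pos: [0.455, 0.0821, 0.118]
ee_rot: [0.21, 3.128, 0.001]
ft_force: [0.5, -0.3, -0.0]
width: 0.0146
grasp_force: 39.2
23.5667 [0.455  0.0821 0.118 ] psi 3.0077 tilt 0.0069 F [ 0.4558 -0.3134 -0.0166] w 0.014553834251916859 g 39.238067865371704 q [-0.0034  0.179  -0.4085  0.9764 -0.      0.1305]
units [-2.4391 -2.9415  0.0446]
```

```bash
python3 -m handwheel '[{"xyz":[-0.1,-0.1,0],"spin":0},{"xyz":[-0.25,-0.3,0],"spin":0},{"xyz":[-0.45,-0.55,0],"spin":0},{"xyz":[-0.65,-0.8,0],"spin":0},{"xyz":[-0.81,-0.98,0],"spin":0}]'
python3 -m handwheel '[{"xyz":[-0.2,-0.25,0],"spin":0},{"xyz":[-0.4,-0.5,0],"spin":0},{"xyz":[-0.6,-0.75,0],"spin":0},{"xyz":[-0.81,-0.98,0],"spin":0}]'
python3 -m handwheel '[{"xyz":[-0.2,-0.25,0],"spin":-0.1},{"xyz":[-0.4,-0.5,0],"spin":-0.2},{"xyz":[-0.6,-0.75,0],"spin":-0.204},{"xyz":[-0.78,-0.93,0],"spin":-0.204},{"xyz":[-0.82,-0.98,0],"spin":-0.204},{"xyz":[-0.82,-0.98,0],"spin":-0.204},{"xyz":[-0.82,-0.98,0],"spin":-0.204}]'
python3 st.py "(.658,-.2424,.032)"
```

```text
t: 23.98
tcp_pos: [0.5212, -0.0285, 0.1131]
ee_rot: [-0.211, -3.134, 0.001]
ft_force: [-0.7, 0.2, 0.1]
width: 0.0148
grasp_force: 39.2
t: 24.32
tcp_pos: [0.5877, -0.1362, 0.1127]
ee_rot: [-0.211, -3.133, -0.0]
ft_force: [1.2, -1.0, 0.1]
width: 0.0151
grasp_force: 39.2
t: 24.9
tcp_pos: [0.6549, -0.242, 0.1124]
ee_rot: [0.04, -3.139, -0.002]
ft_force: [0.2, 0.4, 0.6]
width: 0.0148
grasp_force: 39.2
24.9 [ 0.6549 -0.242   0.1124] psi -3.1159 tilt 0.0022 F [0.2199 0.4301 0.5739] w 0.014779220900353295 g 39.244312047958374 q [-0.4741  0.5652  0.1855  1.1933  0.0001 -0.4998]
units [-0.0324 -0.0053  0.8044]
```

```bash
python3 -m handwheel '[{"xyz":[-0.02,0,0.2],"spin":0},{"xyz":[-0.02,0,0.4],"spin":0},{"xyz":[-0.02,0,0.6],"spin":0},{"xyz":[-0.02,0,0.7],"spin":0},{"xyz":[-0.02,0,0.73],"spin":0},{"xyz":[-0.02,0,0.73],"spin":0}]'
python3 st.py "(.658,-.2424,.026)"
python3 - <<'E'
from h import *
a=optics.capture("side"); b=optics.capture("top")
f=lambda im,x,y,w,h,s:cv2.resize(im[y:y+h,x:x+w,::-1],None,fx=s,fy=s,interpolation=cv2.INTER_CUBIC)
cv2.imwrite("pics/p8.png",np.hstack([f(a,230,100,90,90,4.4),f(b,320,110,90,90,4.4)]))
E
```

```text
t: 25.4
tcp_pos: [0.6571, -0.241, 0.0405]
ee_rot: [0.043, -3.14, -0.001]
ft_force: [0.7, 0.7, -0.2]
width: 0.0147
grasp_force: 39.2
25.4 [ 0.6571 -0.241   0.0405] psi -3.1145 tilt 0.0012 F [ 0.6656  0.6896 -0.2048] w 0.014678034493134732 g 39.237109422683716 q [-0.4712  0.6142  0.0833  1.0411  0.     -0.4984]
units [-0.0087 -0.0145  0.1452]
```

View pics/p8.png

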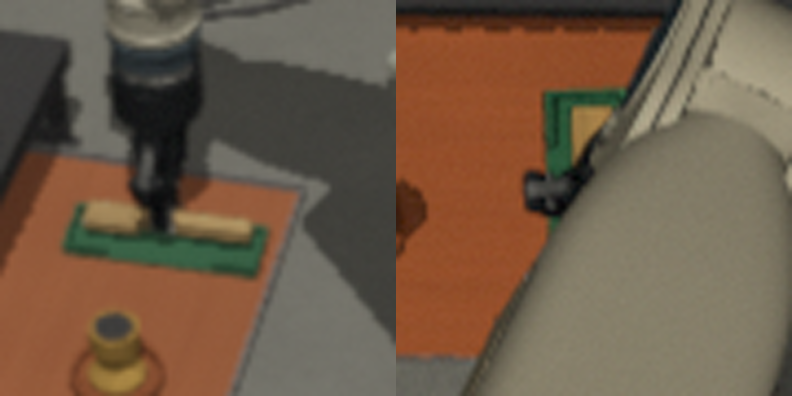

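```bash
python3 -m handwheel '[{"xyz":[-0.005,0.01,0.05],"spin":0},{"xyz":[-0.005,0.01,0.09],"spin":0},{"xyz":[-0.005,0.01,0.12],"spin":0},{"xyz":[-0.005,0.01,0.13],"spin":0},{"xyz":[-0.005,0.01,0.13],"spin":0}]'
python3 -m handwheel '[{"xyz":[0,0,0.01],"spin":0},{"xyz":[0,0,0.02],"spin":0},{"xyz":[0,0,0.02],"spin":0}]'
```

```text
t: 25.92
tcp_pos: [0.6579, -0.2408, 0.0274]
ee_rot: [0.041, -3.141, -0.0]
ft_force: [0.4, 0.7, -0.7]
width: 0.0149
grasp_force: 39.2
t: 26.17
tcp_pos: [0.6581, -0.2409, 0.0257]
ee_rot: [0.041, -3.141, -0.0]
ft_force: [-0.2, -0.3, -1.1]
width: 0.0147
grasp_force: 39.2
```

```bash
python3 -m handwheel '[{"xyz":[0,0,0.01],"spin":0},{"xyz":[0,0,0.015],"spin":0},{"xyz":[0,0,0.015],"spin":0}]'
```

```text
t: 26.42
tcp_pos: [0.6581, -0.2409, 0.0242]
ee_rot: [-0.041, 3.141, 0.0]
ft_force: [0.3, 0.4, -0.1]
width: 0.015
grasp_force: 39.2
```

```bash
python3 -m handwheel '[{"xyz":[0,0,0.01],"spin":0},{"xyz":[0,0,0.015],"spin":0},{"xyz":[0,0,0.015],"spin":0}]'
```

```text
t: 26.67
tcp_pos: [0.6582, -0.2409, 0.0241]
ee_rot: [-0.042, 3.14, -0.001]
ft_force: [-2.6, 1.3, 9.3]
width: 0.0154
grasp_force: 40.3
```

```bash
python3 -m handwheel '[{"xyz":[0,0,0],"spin":0},{"xyz":[0,0,0],"spin":0},{"xyz":[0,0,0],"spin":0},{"xyz":[0,0,0],"spin":0},{"xyz":[0,0,0],"spin":0}]' 0.2
python3 -m handwheel '[{"xyz":[0,0,-0.1],"spin":0},{"xyz":[0,0,-0.3],"spin":0},{"xyz":[0,0,-0.6],"spin":0},{"xyz":[0,0,-0.9],"spin":0},{"xyz":[0,0,-1],"spin":0}]'
python3 -m handwheel '[{"xyz":[0.25,0,0],"spin":0},{"xyz":[0.5,0,0],"spin":0},{"xyz":[0.75,0,0],"spin":0},{"xyz":[1,0,0],"spin":0}]'
python3 -m handwheel '[{"xyz":[0.25,0,0],"spin":0},{"xyz":[0.5,0,0],"spin":0},{"xyz":[0.75,0,0],"spin":0},{"xyz":[1,0,0],"spin":0}]'
python3 -m handwheel '[{"xyz":[0.25,0,0],"spin":0},{"xyz":[0.5,0,0],"spin":0},{"xyz":[0.7,0,0],"spin":0},{"xyz":[0.7,0,0],"spin":0},{"xyz":[0.7,0,0],"spin":0}]'
python3 - <<'E'
from h import *
b=optics.capture("top")
f=lambda im,x,y,w,h,s:cv2.resize(im[y:y+h,x:x+w,::-1],None,fx=s,fy=s,interpolation=cv2.INTER_CUBIC)
cv2.imwrite("pics/p9.png",f(b,165,105,235,100,3.4))
E
```

```text
t: 27.08
tcp_pos: [0.658, -0.2408, 0.0226]
ee_rot: [0.041, -3.141, -0.0]
ft_force: [-0.3, -0.3, -0.9]
width: 0.0342
grasp_force: 0.0
t: 27.5
tcp_pos: [0.6595, -0.2415, 0.1284]
ee_rot: [-0.042, 3.136, -0.004]
ft_force: [0.6, 0.5, 0.1]
width: 0.034
grasp_force: 0.0
t: 27.83
tcp_pos: [0.557, -0.2433, 0.1232]
ee_rot: [-0.042, 3.141, -0.0]
ft_force: [-0.3, 0.1, -0.3]
width: 0.0341
grasp_force: 0.0
t: 28.17
tcp_pos: [0.457, -0.246, 0.1232]
ee_rot: [-0.042, 3.141, -0.001]
ft_force: [0.2, -0.4, 0.7]
width: 0.0343
grasp_force: 0.0
t: 28.58
tcp_pos: [0.3877, -0.2482, 0.1236]
ee_rot: [-0.039, 3.14, -0.001]
ft_force: [0.2, -1.0, -0.2]
width: 0.0339
grasp_force: 0.0
```

View pics/p9.png

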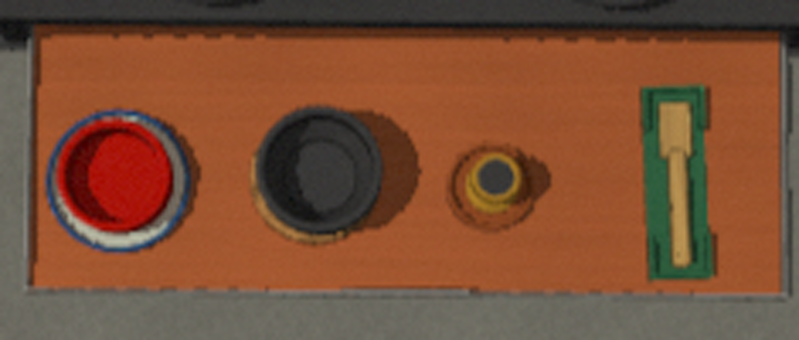

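The final top view shows everything seated. The scraper at crop (675,183) is centred in its rest. The pan (114,175), bowl (319,169) and incense holder (495,175) are concentric with their holders once parallax is allowed for.

```bash
python3 -c "
from rig import arm
print(arm.hand_in())"
```

```text
the job is handed in; nothing more can be done
None
```

All four things are set in their holders and let go, each within about 4 mm of centre by the camera, and the job was handed in at about 29 s; hand-in gave no verdict.

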